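# Feel the gap of a plate clamp with a taper gauge

## Robot

A 7-joint arm with a two-finger parallel gripper is mounted at the origin on a cart in front of the work surface, level with it; the furniture and walls round the work are solid. World frame = base frame: x ahead of the robot, y to its left, z up, the work surface at z = 0. Lengths are in mm, angles in rad, forces in N, time in s.
With the tool pointing down it reaches from about 400 to 925 mm from the base axis. Payload 5.6 kg.
Tool frame: the origin (TCP) lies midway between the tips of the shut fingers; the grasp point (between the pads) lies 19 mm behind it; z points along the fingers, y is the line along which they close (so a half turn about z gives the same grasp; the last joint's range is limited). The gripper opens to 85 mm and grips with 20 to 120 N. Pads are 22 mm wide; open, the fingers measure 114 mm over their backs; the gripper's body (76 mm by 85 mm) begins 54 mm behind the grasp point. The pads swing forward as they close: fully open they stand 13 mm farther back than shut.
Start: joints at [-0.043, 0.468, -0.012, 1.603, 0.006, 1.071, -0.056], TCP at [650.006, -0.043, 231.29] pointing down, gripper open.
Joint ranges: [-2.53, 2.53], [-0.31, 2.02], [-1.57, 1.55], [0.28, 2.44], [-1.29, 4.43], [0.15, 1.84], [-2.92, 2.92]. Speed limits (rad/s): [2.57, 2.57, 3.14, 3.14, 3.14, 3.14, 3.14].

## Interface

Orientations are given as a rotation vector (axis times angle).
In Python, from workcell import ctrl gives the robot as it stands. Calls block until the motion is done:
- ctrl.move_to(position, orientation): joint-space move of the TCP to a pose.
- ctrl.move_l(position, frame=None, rate=150, max_force=None): straight line of the TCP; frame=None keeps the orientation; rate is the mean speed in mm/s. With max_force (N) it stops when the force on the tool has changed by that much, and returns True; else False.
- ctrl.move_joints(angles): joint-space move.
- ctrl.command_gripper(opening): finger opening in mm; the grip force is fixed at half the most; returns when the fingers have stopped.
- ctrl.wait(seconds).
- ctrl.solve_ik(position, orientation): joint angles nearest the present ones, or None.
- ctrl.observe(): the state.
- ctrl.capture(name): name is "scene" or "side" or "wrist"; returns a dict with "color" (384x512x3 uint8, red, green, blue), "mtx" (3x3 intrinsics, pixels), "R" (3x3) and "t" (3): a world point X has camera coordinates R X + t. Camera axes: x right, y down, z forward; pixel columns grow to the right and rows downward; lengths in mm; the calibration is good to about 2 mm. A picture is of the moment at which its call begins. There is no depth.
A pose or a line that the arm cannot do raises ctrl.MotionError and nothing moves.
- ctrl.finish_job(): hands the job in; it is judged then, once.
Trained networks look in the newest picture that a camera, given by its name, has taken for a name from the list of things; names that differ only in an ending like _2 or _b are one class to them, and where a whole thing is asked for, a point or a joint stands for the part that bears it (a point fixed in the world has none). Each returns a list of dicts, best first, with "p" (0 to 1); they miss things now and then, are a little off and sometimes report something else, mostly with a low value. They report only what shows in the picture. A call takes as long as a camera call. They do not tell look-alikes from the thing itself.
- ctrl.masks_of(camera, query): "mask" (384x512 bool, what is visible of it).
- ctrl.tip_of(camera, query): "at" ([x, y, z] in mm, in world coordinates, good to about 4 mm: a listed point, or the origin of a listed thing).
The state is a dict: "t": time; "q": joint angles; "qvel": joint speeds; "tau": joint torques, N m; "tool_pos": TCP position; "ee_rot": TCP orientation; "wrist_force": force on the tool from outside, world axes, zero at the start; "ft_torque": the same for the moment, N m; "finger_gap": finger opening in mm; "gripper_force": force on a finger pad.
Only numpy, scipy, OpenCV 4.12 (cv2) and the standard library are available. Lean on these libraries where they do the work, as an engineer would, in place of code of your own. Each camera call takes 0.05 s, during which the arm holds its last target. There are 200 camera calls.

## Task

Take the orange-handled taper gauge out of its stand and slide its blade straight down between the two sprung glass plates of the clamp until it drags snugly, pressing lightly on both plates without forcing them wide apart. Finish while still holding the gauge there, upright and still at that depth, with the handle not resting on the clamp; do not let go of it. Leave everything else on the worktop where it stands.

Things in the scene. Friction and masses are not known exactly. Their poses are not given: they have to be found in the camera images.
- gauge: Loose taper gauge, 63 to 126 g, upright in the stand. Origin: centre of the blade's tip, z up to the handle. Steel blade 90 long, 24 wide (y), a thin wedge in x: 2 mm thick at the tip, 0.11 mm more per mm, 11.9 at its top. Above it black collar 30 (x) x 44 (y), z = 90 to 96 mm, then orange handle 18 (x) x 30 (y), z = 96 to 144 mm. Front and back alike.
- stand: Fixed black block 56 (x) x 66 (y) x 95 mm high on a grey foot 75 x 86 mm; origin under its centre. The blade hangs loose in its open slot (16 in x, 30 in y), the gauge's collar rests on its top, the blade's tip 5 mm above the worktop; the gauge is turned as the stand within 0.05 rad.
- clamp: Fixed; grey base 100 (x) x 130 (y) x 18 mm, origin under its centre; cheeks 79 mm high at both y ends. Two upright glass plates, 90 wide (y), 22 to 105 mm high, face each other across x, 4.2 to 6.2 mm apart (varies). Blue lips on top lean out 30 degrees, up to 115 mm high: a funnel 12 mm wider than the gap. Blade enters from above, its width along y, at mid y.
- front_plate_edge (a point): Middle (in y) of the inner face of the front plate (towards the clamp's -x) at 105 mm height, where the gap begins below the lip; moves with the plate.
- rear_plate_edge (a point): The same on the rear plate (clamp's +x). The middle between both points is the centre of the gap; their distance along the clamp's x is the gap.
- front_plate (a joint): How far the front plate is pushed outward against its springs, m: 0 at rest, at most 0.006. It yields from about 2 N, with 3 N more per further mm. Snug: both plates pushed 0.3 to 2.5 mm, felt as an upward push of roughly 3 to 9 N on the gauge (5 N is about the middle).
- rear_plate (a joint): The same for the rear plate (pushed towards the clamp's +x).
- white_cup: White cup, 71 mm across, 90 mm high, loose, on the right; leave it alone. Origin under its centre.
- teal_tube: Teal tube standing upright beside the cup, 29 mm across, 141 mm high, loose; leave it alone. Origin under its centre.
- sample_pot: White pot with an orange lid, 63 mm across, 61 mm high, loose, at the back; leave it alone. Origin under its centre.
- tape: Roll of tape lying flat, 72 mm across, 24 mm high, loose, on the left; leave it alone. Origin under its centre.
- timer: White digital timer, 50 by 62 by 21 mm, loose, on the right; leave it alone. Origin under its centre.
Things that resemble listed ones, but are neither listed nor needed, are in the scene too. Leave any pink look-alike of the stand alone.

How it is judged:
By the outcome, as a careful person would: the job done as asked, in the order asked, and still so for the second after the job is handed in, while the arm keeps its last pose, push and grip.
It also fails if it takes over 42 s, if anything falls off the work surface, if the arm or the gripper's body presses on something with over 40 N, if the wrist force passes 120 N, or if a joint passes its speed limit or range.

## Working session

There is one attempt and no reset: what is moved stays moved. The work goes in short steps, each a Python script; the robot and the scene stay as the last script left them, time stands still between calls to the robot, and variables do not carry over. Pictures are saved under pics/ and viewed, at most 10 in all, crops included, and the job is handed in when it is done.

```bash
mkdir -p pics; cat > a.py <<'E'
from workcell import ctrl
import cv2,numpy as np
ims=[]
for c in ["scene","side"]:
    r=ctrl.capture(c); ims.append(r["color"])
    print(c,"cam at",(-r["R"].T@r["t"]).round())
    for q in ["gauge","stand","clamp","front_plate_edge","rear_plate_edge"]:
        print(c,q,[(np.round(d["at"],1).tolist(),round(d["p"],2)) for d in ctrl.tip_of(c,q)][:4])
for c,i in zip(["scene","side"],ims): cv2.imwrite(f"pics/{c}0.png",cv2.resize(i[:,:,::-1],(800,600)))
s=ctrl.observe();print(s["t"],s["ee_rot"],s["wrist_force"],s["finger_gap"])
E
python3 a.py
```

```text
scene cam at [ -18. -878. 1124.]
scene gauge []
scene stand [([471.2, 6.7, 2.6], 0.97), ([490.4, 143.8, -4.2], 0.88), ([558.2, 580.7, -1.2], 0.62)]
scene clamp [([477.2, -158.8, -1.0], 0.97), ([394.2, 392.0, 1.4], 0.29)]
scene front_plate_edge [([474.2, -160.6, 105.2], 0.77)]
scene rear_plate_edge [([480.4, -161.4, 101.5], 0.55)]
side cam at [-4.450e+02 -1.000e+00  1.095e+03]
side gauge []
side stand [([553.1, 579.4, 4.8], 0.69), ([489.7, 144.0, 1.0], 0.64)]
side clamp [([477.7, -165.3, -1.9], 0.86)]
side front_plate_edge [([474.2, -165.1, 105.8], 0.95), ([400.7, -432.0, -3.5], 0.24)]
side rear_plate_edge [([474.9, -165.5, 103.9], 0.53)]
0.6 [2.22145731e+00 2.22134967e+00 4.88218749e-05] [1.36833834 0.36770967 0.14791546] 85.44885597406432
```

View pics/scene0.png

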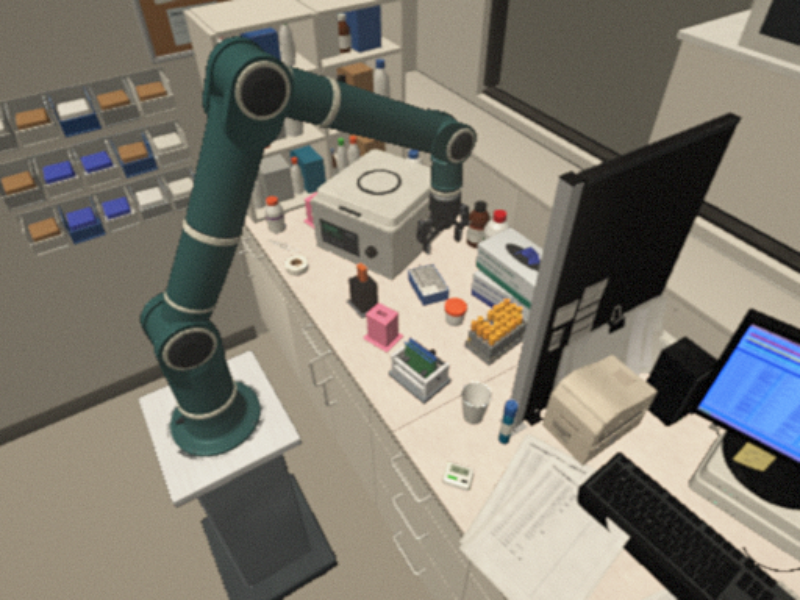

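View pics/side0.png

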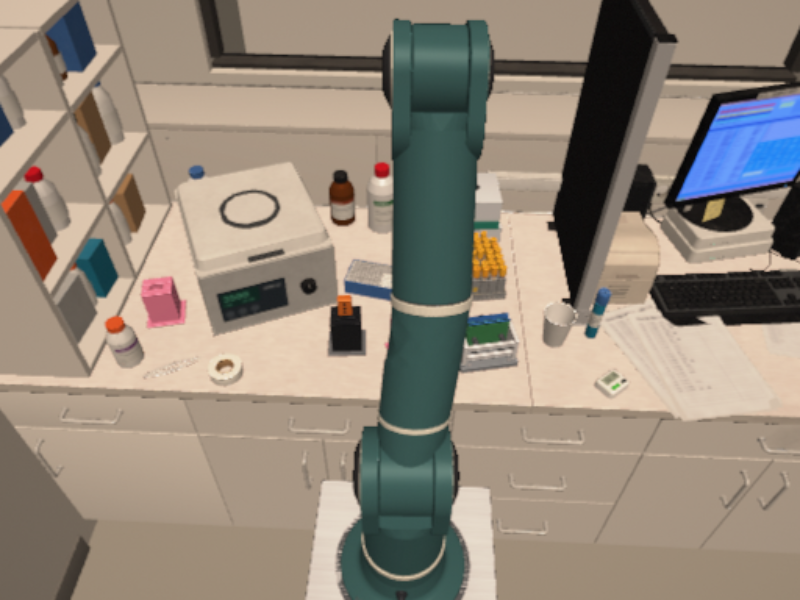

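The black stand with the orange-handled gauge is at scene pixel (363,290), about (490,144). The pink look-alike is at (382,327), and the clamp is at (420,368), about (477,-162). Next I'll take wrist views over both to get their yaw.

```bash
cat > b.py <<'E'
from workcell import ctrl
import cv2,numpy as np
rv=ctrl.observe()["ee_rot"]
for n,p in [("clamp",[480,-162,330]),("stand",[488,144,330])]:
    ctrl.move_to(p,rv); ctrl.wait(.2)
    r=ctrl.capture("wrist"); np.savez(n+".npz",**r)
    cv2.imwrite(f"pics/w_{n}.png",cv2.resize(r["color"][:,:,::-1],(800,600)))
    print("cam",(-r["R"].T@r["t"]).round(),r["R"].round(2).tolist(),r["mtx"][0,0])
    for q in ["gauge","stand","clamp","front_plate_edge","rear_plate_edge"]:
        print(n,q,[(np.round(d["at"],1).tolist(),round(d["p"],2)) for d in ctrl.tip_of("wrist",q)][:3])
s=ctrl.observe();print(s["t"],s["tool_pos"],s["wrist_force"])
E
python3 b.py
```

```text
cam [480. -95. 472.] [[1.0, 0.0, -0.0], [0.0, -0.97, 0.26], [-0.0, -0.26, -0.97]] 277.58293247810957
clamp gauge []
clamp stand [([471.3, 8.8, -1.4], 0.92)]
clamp clamp [([476.8, -163.0, -0.5], 0.77)]
clamp front_plate_edge [([472.3, -163.7, 107.5], 0.69)]
clamp rear_plate_edge [([482.4, -164.7, 105.0], 0.97)]
cam [488. 209. 473.] [[1.0, -0.0, 0.0], [-0.0, -0.97, 0.26], [0.0, -0.26, -0.97]] 277.58293247810957
stand gauge [([490.6, 142.9, 5.1], 0.73)]
stand stand [([466.1, 8.8, -2.2], 0.95), ([491.7, 143.2, -1.9], 0.75)]
stand clamp [([479.1, -163.3, -3.1], 0.63)]
stand front_plate_edge []
stand rear_plate_edge []
3.7667 [488.06360284 143.79888863 330.009973  ] [-0.49067943 -0.33740308 -0.34208714]
```

View pics/w_clamp.png

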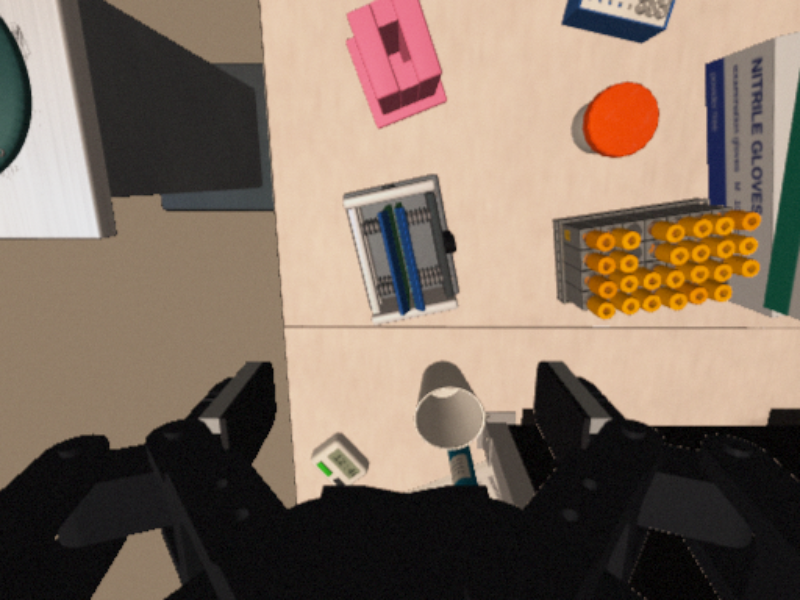

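View pics/w_stand.png

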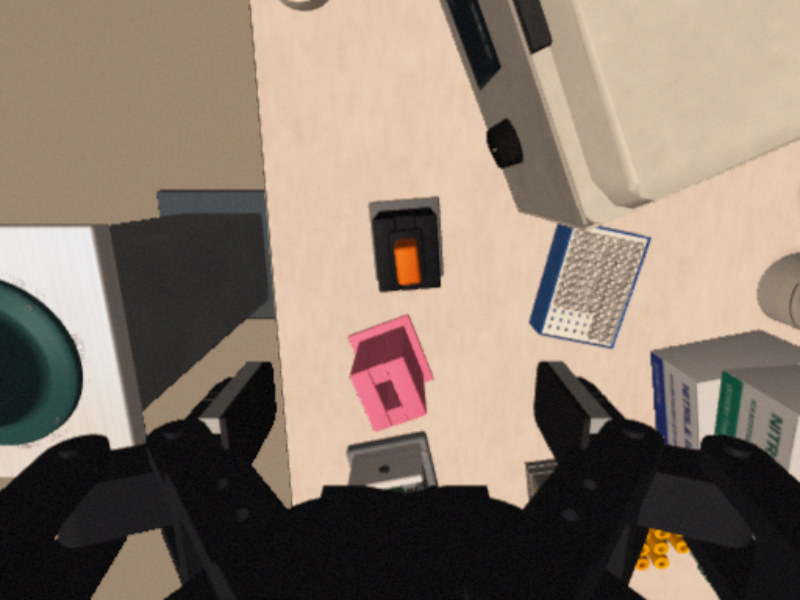

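In the clamp view, the blue lips run from (390,207) to (412,312), so the clamp is turned about +0.2 rad. In the stand view, the orange handle is at (407,260) in the black block, with yaw near 0. I'll fit box models to the color masks.

```bash
cat > fit.py <<'E'
import cv2,numpy as np
from scipy.optimize import minimize
S=4
def proj(r,P):
    c=(r["R"]@np.asarray(P,float).T).T+r["t"]; p=(r["mtx"]@c.T).T; return p[:,:2]/p[:,2:]
def world(P,x,y,a):
    P=np.asarray(P,float); c,s=np.cos(a),np.sin(a)
    return np.c_[c*P[:,0]-s*P[:,1]+x,s*P[:,0]+c*P[:,1]+y,P[:,2]]
def fit(r,mask,polys,p0,step):
    """polys(p)-> list of local point sets (hulls); p=[x,y,yaw,...]"""
    big=cv2.resize(mask.astype(np.float32),None,fx=S,fy=S,interpolation=cv2.INTER_LINEAR)
    def render(p):
        m=np.zeros(big.shape,np.uint8)
        for P in polys(p):
            h=cv2.convexHull(((proj(r,world(P,*p[:3]))+.5)*S-.5).astype(np.float32))
            cv2.fillConvexPoly(m,np.round(h*16).astype(np.int32),1,shift=4)
        return m
    f=lambda p: np.abs(render(p)-big).sum()/big.sum()
    best=None
    for k in range(3):
        p0=p0 if best is None else best.x
        sim=np.vstack([p0]+[np.array(p0)+np.eye(len(p0))[i]*step[i]*(1-2*(k%2)) for i in range(len(p0))])
        best=minimize(f,p0,method="Nelder-Mead",options=dict(initial_simplex=sim,xatol=.01,fatol=1e-4,maxiter=400))
    return best.x,best.fun
def hsv(r): return cv2.cvtColor(r["color"],cv2.COLOR_RGB2HSV)
def box(x,y,z0,z1): return [[a*x/2,b*y/2,z] for a in(-1,1) for b in(-1,1) for z in(z0,z1)]
def near(mask,r,P,rad):
    u,v=proj(r,[P])[0]; yy,xx=np.mgrid[:384,:512]; return mask&(np.hypot(xx-u,yy-v)<rad)
def handle(r,P,z):
    h=hsv(r); m=(h[...,0]<18)&(h[...,1]>150)&(h[...,2]>80); m=near(m,r,[P[0],P[1],z+120],40)
    return fit(r,m,lambda p:[box(18,30,z+96,z+144)],[*P,0.],[4,4,.1])+(m.sum(),)
def lips(r,P,yaw=.2):
    h=hsv(r); m=(h[...,0]>100)&(h[...,0]<128)&(h[...,1]>140)&(h[...,2]>50); m=near(m,r,[P[0],P[1],110],75)
    q=lambda p:[[[s*(p[3]/2+d),b*45,z] for d,z in((0,105),(6,115),(p[4]+0,105),(p[4]+6,115)) for b in(-1,1)] for s in(-1,1)]
    return fit(r,m,q,[*P,yaw,5.,2.],[4,4,.1,1,1])+(m.sum(),)
E
python3 - <<'E'
from fit import *
print("handle",handle(np.load("stand.npz"),[490.6,143],5))
print("lips",lips(np.load("clamp.npz"),[477,-163]))
E
```

```text
handle (array([4.90196643e+02, 1.43506178e+02, 1.21884820e-01]), np.float64(0.11702665686607361), np.int64(425))
lips (array([ 4.77659521e+02, -1.63509440e+02,  2.13187278e-01,  7.59741268e+00,
        7.36272227e-01]), np.float64(0.25345245003700256), np.int64(680))
```

```bash
cat > mv.py <<'E'
from scipy.spatial.transform import Rotation as Ro
import numpy as np
R0=Ro.from_rotvec([np.pi/2**.5,np.pi/2**.5,0])
rv=lambda a:(Ro.from_euler('z',a)*R0).as_rotvec()
E
cat > c.py <<'E'
from workcell import ctrl
from fit import *; from mv import *
a=.11; x,y=490.3,143.3
ctrl.command_gripper(60)
ctrl.move_to([x,y,200],rv(a))
print("hit",ctrl.move_l([x,y,109],rate=120,max_force=15))
ctrl.command_gripper(0)
s=ctrl.observe();print(s["t"],s["tool_pos"],s["wrist_force"].round(2) if hasattr(s["wrist_force"],"round") else s["wrist_force"],s["finger_gap"],s["gripper_force"])
print("hit",ctrl.move_l([x,y,280],rate=120,max_force=15))
s=ctrl.observe();print(s["t"],s["tool_pos"],s["wrist_force"],s["finger_gap"],s["gripper_force"])
ctrl.move_to([477.7,-163.3,280],rv(.21)); ctrl.wait(.3)
for c in ["wrist","side","scene"]:
    r=ctrl.capture(c); np.savez("held_"+c+".npz",**r)
    for q in ["gauge","front_plate_edge","rear_plate_edge"]:
        print(c,q,[(np.round(d["at"],1).tolist(),round(d["p"],2)) for d in ctrl.tip_of(c,q)][:2])
    if c=="wrist": cv2.imwrite("pics/held.png",cv2.resize(r["color"][:,:,::-1],(800,600),interpolation=cv2.INTER_CUBIC)); print(lips(r,[477.7,-163.3]))
s=ctrl.observe();print(s["t"],s["tool_pos"],s["wrist_force"],s["ft_torque"],s["finger_gap"])
E
python3 c.py
```

```text
hit False
6.0833 [490.77966101 143.41718804 109.61736843] [-0.65 -0.32  4.59] 17.156847252090113 59.01239991188049
hit False
7.6583 [489.90099906 143.16741309 279.24285513] [-0.55003171  0.95830905 -1.17358029] 17.100266521829276 58.441835045814514
wrist gauge [([478.2, -159.4, 174.9], 0.62)]
wrist front_plate_edge [([475.2, -164.9, 103.7], 0.59)]
wrist rear_plate_edge [([480.0, -163.5, 108.2], 0.86)]
(array([ 4.77915436e+02, -1.63333536e+02,  2.10799474e-01,  8.18984891e+00,
        1.78659903e-01]), np.float64(0.49759405851364136), np.int64(716))
side gauge []
side front_plate_edge [([473.0, -166.0, 106.5], 0.7)]
side rear_plate_edge [([403.1, -430.6, -4.8], 0.62), ([478.7, -165.0, 106.7], 0.59)]
scene gauge [([476.7, -166.3, 170.0], 0.62), ([672.8, -41.8, -0.0], 0.45)]
scene front_plate_edge [([475.7, -160.9, 103.4], 0.73), ([477.1, -160.0, 2.5], 0.57)]
scene rear_plate_edge [([480.2, -161.1, 104.8], 0.67)]
9.7333 [ 477.70273965 -163.33172172  280.00792389] [ 0.44337423  0.12807499 -0.7128368 ] [ 0.0482493  -0.02273745  0.04167857] 17.42011084332171
```

View pics/held.png

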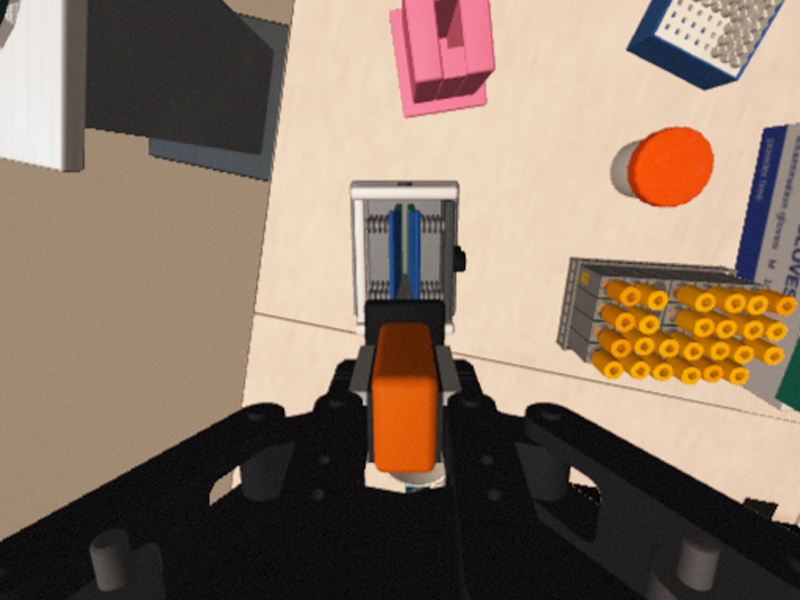

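The gauge is held square at (405,400). The blade shows at (405,290), in line with the gap at about (404,250), and the lips run parallel to the tool. I'll lower it to just above the funnel and check again.

```bash
python3 - <<'E'
from workcell import ctrl
from fit import *
print(ctrl.move_l([477.7,-163.3,226],rate=100,max_force=8)); ctrl.wait(.3)
r=ctrl.capture("wrist"); np.savez("low.npz",**r); print(r["mtx"])
im=r["color"][:,:,::-1]
c=im[80:230,190:330]; cv2.imwrite("pics/low.png",cv2.resize(c,(560,600),interpolation=cv2.INTER_CUBIC))
for q in ["front_plate_edge","rear_plate_edge","gauge"]:
    print(q,[(np.round(d["at"],1).tolist(),round(d["p"],2)) for d in ctrl.tip_of("wrist",q)][:2])
# predicted tip and gap centre pixels
print(proj(r,[[477.7,-163.3,121],[477.7,-163.3,115],[477.7,-163.3,105]]))
s=ctrl.observe();print(s["t"],s["tool_pos"],s["wrist_force"])
E
```

```text
False
[[277.58293248   0.         258.7547905 ]
 [  0.         277.58293248 188.87165795]
 [  0.           0.           1.        ]]
front_plate_edge [([475.0, -162.0, 107.7], 0.83)]
rear_plate_edge [([481.6, -160.6, 107.5], 0.66)]
gauge [([476.8, -163.1, 120.8], 0.66), ([477.2, -164.8, -0.7], 0.56)]
[[258.61405237 187.4127696 ]
 [258.60788154 185.78372965]
 [258.59817896 183.22233754]]
10.925 [ 477.76378885 -163.33392593  226.16451053] [-0.20498756  0.46397363 -1.60083471]
```

View pics/low.png

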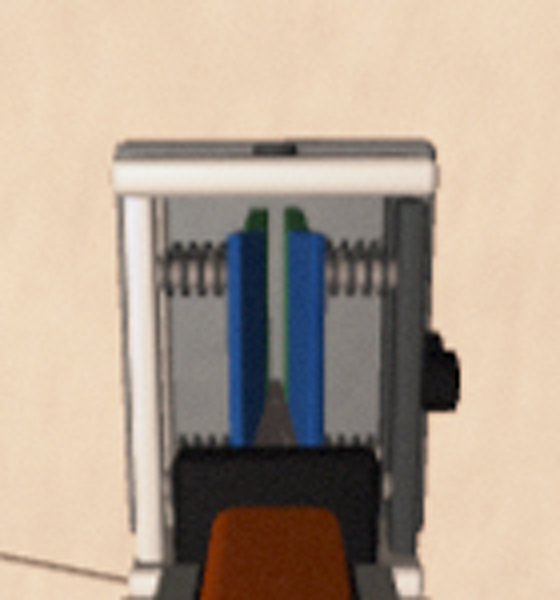

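The blade tip at crop (277,385) is centred between the plate faces at columns 268 and 287, so the gap is about 5 mm. I'll insert now, feeling the force.

```bash
python3 - <<'E'
from workcell import ctrl
import numpy as np
c,s_=np.cos(.21),np.sin(.21)
def F():
    f=np.mean([ctrl.observe()["wrist_force"]],axis=0); return np.array([c*f[0]+s_*f[1],-s_*f[0]+c*f[1],f[2]])
ctrl.wait(.2); f0=F(); print(f0)
z=226
h=ctrl.move_l([477.7,-163.3,192],rate=60,max_force=5); print(h); z=ctrl.observe()["tool_pos"][2]
ctrl.wait(.15); print(z.round(1),(F()-f0).round(2))
while not h and z>152:
    z-=2.5; ctrl.move_l([477.7,-163.3,z],rate=25); ctrl.wait(.1)
    d=F()-f0; o=ctrl.observe(); print(round(z,1),o["tool_pos"].round(2),d.round(2),round(o["t"],1))
    if d[2]>4.3 or abs(d[0])>6: break
E
```

```text
[ 0.18144138 -0.42864037 -0.56598059]
False
191.9 [ 1.32  1.03 -1.09]
189.4 [ 477.82 -163.4   189.42] [ 0.46  0.08 -1.53] 12.3
186.9 [ 477.87 -163.3   186.78] [ 1.95  0.19 -1.41] 12.7
184.4 [ 477.84 -163.28  184.26] [ 1.95  0.07 -2.04] 13.1
181.9 [ 477.78 -163.31  181.82] [ 2.78 -0.47  0.04] 13.4
179.4 [ 477.74 -163.34  179.32] [2.04 0.42 1.58] 13.8
176.9 [ 477.75 -163.34  176.78] [ 1.04 -0.45  1.95] 14.1
174.4 [ 477.73 -163.34  174.26] [ 1.55 -0.51  2.16] 14.4
171.9 [ 477.7  -163.29  171.75] [ 1.65 -0.35  2.39] 14.8
169.4 [ 477.72 -163.33  169.32] [2.36 0.44 2.74] 15.2
166.9 [ 477.76 -163.31  166.9 ] [ 2.51 -0.27  4.37] 15.5
```

```bash
python3 - <<'E'
from workcell import ctrl
import numpy as np
c,s_=np.cos(.21),np.sin(.21)
def F():
    L=[]
    for _ in range(10): ctrl.wait(.05); L.append(ctrl.observe()["wrist_force"])
    f=np.mean(L,axis=0); return np.array([c*f[0]+s_*f[1],-s_*f[0]+c*f[1],f[2]]).round(2)
print(F())
p=np.array([477.7+.3*c,-163.3+.3*s_,166.9])
ctrl.move_l(p,rate=10); print("shift",F())
p[2]=163.5; ctrl.move_l(p,rate=20); print("down",F())
r=ctrl.capture("wrist")
import cv2; cv2.imwrite("pics/in.png",cv2.resize(r["color"][80:230,190:330,::-1],(560,600),interpolation=cv2.INTER_CUBIC))
for q in ["front_plate_edge","rear_plate_edge","gauge"]:
    print(q,[(np.round(d["at"],1).tolist(),round(d["p"],2)) for d in ctrl.tip_of("wrist",q)][:2])
o=ctrl.observe();print(o["t"],o["tool_pos"],o["finger_gap"],o["ft_torque"])
E
```

```text
[ 1.99 -0.69  2.89]
shift [ 1.55 -0.77  3.69]
down [ 0.94 -0.67  3.85]
front_plate_edge []
rear_plate_edge []
gauge [([477.4, -165.1, 60.6], 0.67)]
17.7667 [ 477.95043759 -163.21520902  163.48268606] 17.174309866151646 [-0.07911168 -0.23679148  0.050179  ]
```

View pics/in.png

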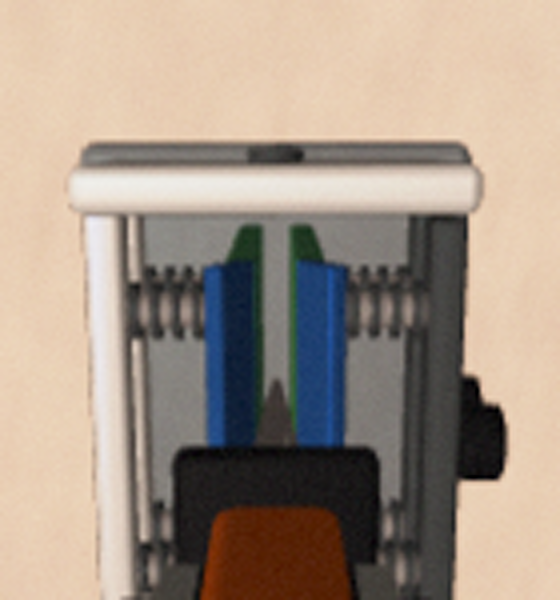

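The blade sits centred at crop (277,400), with the plates evenly spread at columns 262 and 292. Upward push is about 4.8 N, lateral force is small, and the collar is well above the lips. Handing in.

```bash
python3 -c "
from workcell import ctrl
ctrl.wait(.3);print(ctrl.finish_job())"
```

```text
the job is handed in; nothing more can be done
None
```

I took the gauge from its stand and slid its blade down between the clamp plates. I handed the job in with the arm still holding it upright there, with about 5 N upward push and each plate pushed about 1 mm (estimated from force and depth).

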